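Restock the swivel coffee caddy and snap its top tray home

ROBOT

A 6-joint arm with a two-finger parallel gripper is mounted at the origin on the work surface. World frame = base frame: x ahead of the robot, y to its left, z up, the work surface at z = 0. Lengths are in m, angles in degrees, forces in N, time in s.
With the tool pointing down it reaches from about 0.375 to 0.975 m from the base axis. Payload 3.8 kg.
Tool frame: the origin (TCP) lies on the centre line of the jaws, within the pads' length; the fingertips stand robot.tips_ahead ahead of it and the grasp point (between the pads) is the TCP (robot.tips_ahead is the distance from the TCP to the fingertips, in m); z points along the fingers, y is the line along which they close (so a half turn about z gives the same grasp; the last joint's range is limited). The gripper opens to 88 mm and grips with 3 to 60 N. Pads are 18 mm wide; open, the fingers measure 123 mm over their backs; the gripper's body (75 mm by 187 mm) begins 45 mm behind the grasp point.
Start: joints at [-66.801, 15.12, 91.902, -0, 72.978, -2.114], TCP at [0.289, -0.61, 0.258] pointing down, gripper open.
Joint ranges: [-150.88, 150.88], [-54.13, 125.18], [17.81, 147.31], [-75.09, 255.09], [0, 152.58], [-146.25, 146.25]. Speed limits (degrees/s): [147.25, 147.25, 180, 180, 180, 180].

INTERFACE

Orientations are given as [roll, pitch, yaw] about the fixed x, y, z axes, in that order (R = Rz(yaw) Ry(pitch) Rx(roll)).
In Python, from plant import robot, imaging, search_frame, place_of gives the robot as it stands. Calls block until the motion is done:
- robot.reach(position, orientation): joint-space move of the TCP to a pose.
- robot.move_l(position, rotation=None, v=0.15): straight line of the TCP; rotation=None keeps the orientation; v is the mean speed in m/s.
- robot.goto_joints(angles): joint-space move.
- robot.grip(opening): finger opening in m; the grip force is fixed at half the most; returns when the fingers have stopped.
- robot.sleep(seconds).
- robot.solve_ik(position, orientation): joint angles nearest the present ones, or None.
- robot.observe(): the state.
- imaging.camera(name): name is "side" or "top" or "wrist"; returns a dict with "image" (384x512x3 uint8, red, green, blue), "fovy" (degrees; the focal length in pixels is half the picture's height over the tangent of half this angle, whatever the lens; pixels are square), "cx", "cy" (the principal point, pixels), "pose" (4x4, takes a point from camera to world coordinates). Camera axes: x right, y down, z forward; pixel columns grow to the right and rows downward; lengths in m; the calibration is good to about 2 mm. The wrist camera is an equidistant fisheye: a pixel r from the principal point sees the ray r / f radians off the axis. A picture is of the moment at which its call begins. There is no depth.
A pose or a line that the arm cannot do raises robot.PlanningError and nothing moves.
- robot.sign_off(): hands the job in; it is judged then, once.
Trained networks look in the newest picture that a camera, given by its name, has taken for a name from the list of things; names that differ only in an ending like _2 or _b are one class to them, and where a whole thing is asked for, a point or a joint stands for the part that bears it (a point fixed in the world has none). Each returns a list of dicts, best first, with "confidence" (0 to 1); they miss things now and then, are a little off and sometimes report something else, mostly with a low value. They report only what shows in the picture. A call takes as long as a camera call. They do not tell look-alikes from the thing itself.
- search_frame(camera, query): "position" ([x, y, z] in m, in world coordinates, good to about 4 mm: the middle of the surface that is visible of it).
- place_of(camera, query): "position" ([x, y, z] in m, in world coordinates, good to about 4 mm: a listed point, or the origin of a listed thing).
The state is a dict: "t": time; "joint_positions": joint angles; "joint_vel": joint speeds; "joint_efforts": joint torques, N m; "position": TCP position; "tool_rot": TCP orientation; "force": force on the tool from outside, world axes, zero at the start; "wrist_torque": the same for the moment, N m; "width": finger opening in m; "grip_force": force on a finger pad.
Only numpy, scipy, OpenCV 4.12 (cv2) and the standard library are available. Lean on these libraries where they do the work, as an engineer would, in place of code of your own. Each camera call takes 0.05 s, during which the arm holds its last target. There are 200 camera calls.

TASK

Stand the green tea tin upright in the empty compartment of the lower tier of the bamboo swivel caddy and let go of it; then push the top tray round on its pin, back over the lower tier, until it snaps fully home into the roller catch at the back and stays there. Push the tray gently: never with more than 12 N, which is enough near its free corner but not nearer the pin. Leave all the other things on the counter where they stand.

Things in the scene. Friction and masses are not known exactly. Their poses are not given: they have to be found in the camera images.
- tin_green: green tea tin with a bare steel lid, a plain upright cylinder 48 mm in diameter and 60 mm high, about 150 g; origin at the centre of its underside, z up. It starts on the counter among two tins of the same size, one red and one white.
- tin_red: red tin, 48 mm in diameter and 60 mm high, origin at the centre of its underside; stays where it is
- tin_white: white tin, 48 mm in diameter and 60 mm high, origin at the centre of its underside; stays where it is
- caddy: lower tier of the swivel caddy: open bamboo box, fixed, 135 (x) x 220 (y) x 76 mm high, walls and floor 6 mm; origin at the centre of its underside, x to its back, y to its left. Left half full of coffee capsules, divider 50 mm high at y = 0.003; the empty compartment spans x -0.0615 to 0.0615, y -0.104 to 0, floor at z = 0.006.
- pivot (a point): axis of the 10 mm steel pivot pin in the back left corner of the caddy, at the tray's underside (x = 0.0535, y = 0.096, z = 0.079 in the caddy's frame); axes parallel to the caddy's. The pin's cap ends 132 mm above the counter.
- tray: upper tier: bamboo tray, 135 x 220 x 45 mm, about 0.55 kg, coffee capsules fixed in it, turning on the pin 3 mm above the box. Origin on the pin axis at its underside; axes parallel to the caddy's when home. In its frame it spans x -0.121 (front wall's outer face) to 0.014, y -0.206 (free end) to 0.014, z 0 to 0.045. Open, it lies left of the box, front wall facing outwards.
- tray_corner (a point): the free front corner of the tray (x = -0.121, y = -0.206, z = 0.0225 in its frame). The tray starts turned out 1.2 to 1.6 rad clockwise (seen from above) from squarely over the box and closes counter-clockwise, by a push on the front wall's outer face, easiest near the free end. Friction about 0.12 N m, no spring. 
- strike (a point): steel arrow-head strike on the tray's back wall near its free end: the point is its widest place (7 mm wide, x = 0.0249, y = -0.170, z = 0.016 in the tray's frame); from there it tapers to the back over 7 mm to a blunt tip, with a sharp shoulder in front
- roller_l (a joint): left one of the two spring rollers of the catch, which stands on a slotted steel stand screwed down behind the box: its outward travel in m, 0 at rest, 0.5 to 2.5 mm when the strike is held. Home is found by feel: the stand is set by hand, so the strike's widest place passes the rollers anywhere within 0.045 rad of the tray standing square to the box.
- roller_r (a joint): right one of the two rollers, likewise. As the strike is forced in, the push needed near the tray's free end climbs over some 7 mm to about 7 to 10 N, then drops at once as the rollers snap behind the strike's shoulder and draw the tray against hard rubber stops about 2 mm on, where they hold it; short of the snap they push it back out. Pushing on after the snap only loads the stops.
- mug_a: white mug, 95 mm high, stays where it is
- mug_b: blue mug, 95 mm high, stays where it is
- sugar_jar: glass jar with a steel cap, 110 mm high, stays where it is
- soap: amber soap bottle with a black cap, 150 mm high, stays where it is
- spoon_jar: steel jar with teaspoons, 165 mm high over the spoons, stays where it is
Not all that is in view belongs to the job. What is shaped like the tin_green but blue, orange or purple is not meant.

How it is judged:
By the outcome, as a careful person would: the job done as asked, in the order asked, and still so for the second after the job is handed in, with the robot touching nothing.
It also fails if it takes over 72 s, if anything falls off the work surface, if the arm or the gripper's body presses on something with over 40 N, if the wrist force passes 120 N, or if a joint passes its speed limit or range.

## Working session

There is one attempt and no reset: what is moved stays moved. The work goes in short steps, each a Python script; the robot and the scene stay as the last script left them, time stands still between calls to the robot, and variables do not carry over. Pictures are saved under pics/ and viewed, at most 10 in all, crops included, and the job is handed in when it is done.

```bash
mkdir -p pics; ls; cat > h.py <<'E'
import numpy as np, cv2
from plant import robot, imaging, search_frame, place_of
def snap(name,fn=None):
    c=imaging.camera(name)
    if fn: cv2.imwrite('pics/'+fn,c['image'][:,:,::-1])
    return c
def f(c): return c['image'].shape[0]/2/np.tan(np.radians(c['fovy']/2))
def proj(c,p):
    q=np.linalg.inv(c['pose'])@np.r_[p,1]
    return np.round([c['cx']+f(c)*q[0]/q[2],c['cy']+f(c)*q[1]/q[2]],1)
def ray(c,uv,fish=False):
    d=(np.array(uv,float)-[c['cx'],c['cy']])/f(c)
    if fish:
        r=np.linalg.norm(d); v=np.r_[d/r*np.sin(r),np.cos(r)] if r>0 else np.array([0,0,1.])
    else: v=np.r_[d,1]
    v=c['pose'][:3,:3]@v
    return c['pose'][:3,3],v/np.linalg.norm(v)
def tri(rays):
    A=sum(np.eye(3)-np.outer(v,v) for o,v in rays);b=sum((np.eye(3)-np.outer(v,v))@o for o,v in rays)
    return np.linalg.solve(A,b)
def onz(r,z): o,v=r; return o+v*(z-o[2])/v[2]
E
python3 - <<'E'
from h import *
cs={n:snap(n) for n in('top','side')}
cv2.imwrite('pics/a.png',cv2.resize(cs['top']['image'][:,:,::-1],(800,600)))
cv2.imwrite('pics/b.png',cv2.resize(cs['side']['image'][:,:,::-1],(800,600)))
for n,c in cs.items():
    print(n,c['fovy'],np.round(c['pose'],3).tolist())
    for q in ['tin_green','tin_red','tin_white','caddy','pivot','tray','tray_corner','strike','roller_l','roller_r','mug_a','sugar_jar','soap','spoon_jar']:
        print(q,[(np.round(r['position'],3).tolist(),round(r['confidence'],2),proj(c,r['position']).tolist()) for r in place_of(n,q)[:4]])
print(robot.observe()['t'],robot.tips_ahead)
E
```

```text
pics
top 57.04752951159524 [[0.004, -0.984, 0.181, 0.332], [-1.0, -0.002, 0.012, 0.012], [-0.011, -0.181, -0.983, 1.225], [0.0, 0.0, 0.0, 1.0]]
tin_green [([0.555, -0.207, 0.001], 0.79, [320.3, 190.8]), ([0.442, -0.133, -0.002], 0.77, [299.6, 223.0]), ([0.401, -0.294, -0.002], 0.76, [346.8, 235.1]), ([0.514, -0.28, -0.003], 0.72, [341.2, 202.5])]
tin_red [([0.513, -0.365, -0.004], 0.63, [365.6, 203.0]), ([0.347, -0.397, 0.002], 0.61, [378.0, 251.0]), ([0.646, -0.426, -0.003], 0.34, [380.9, 166.0])]
tin_white []
caddy [([0.657, 0.035, 0.001], 0.74, [251.5, 162.5]), ([0.508, -0.366, -0.005], 0.7, [365.9, 204.4])]
pivot [([0.549, 0.063, 0.097], 0.73, [242.2, 187.1]), ([0.701, 0.142, 0.08], 0.68, [219.4, 143.8])]
tray [([0.7, 0.135, 0.079], 0.82, [221.6, 144.2]), ([0.594, 0.453, 0.001], 0.41, [133.7, 179.5])]
tray_corner [([0.47, 0.196, 0.103], 0.62, [200.4, 211.0]), ([0.511, -0.366, -0.005], 0.47, [365.8, 203.4])]
strike [([0.551, 0.06, 0.094], 0.77, [243.1, 186.8]), ([0.63, -0.259, -0.005], 0.38, [333.9, 170.5])]Traceback (most recent call last):
  File "<stdin>", line 8, in <module>
ValueError: it knows: caddy, mug, pivot, soap, spoon_jar, strike, sugar_jar, tin_green, tin_red, tin_white, tray, tray_corner
```

View pics/a.png

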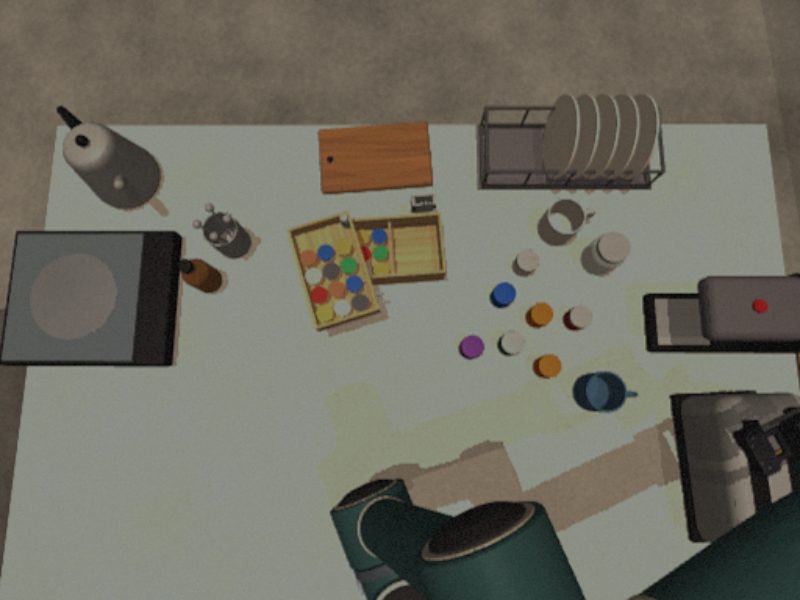

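View pics/b.png

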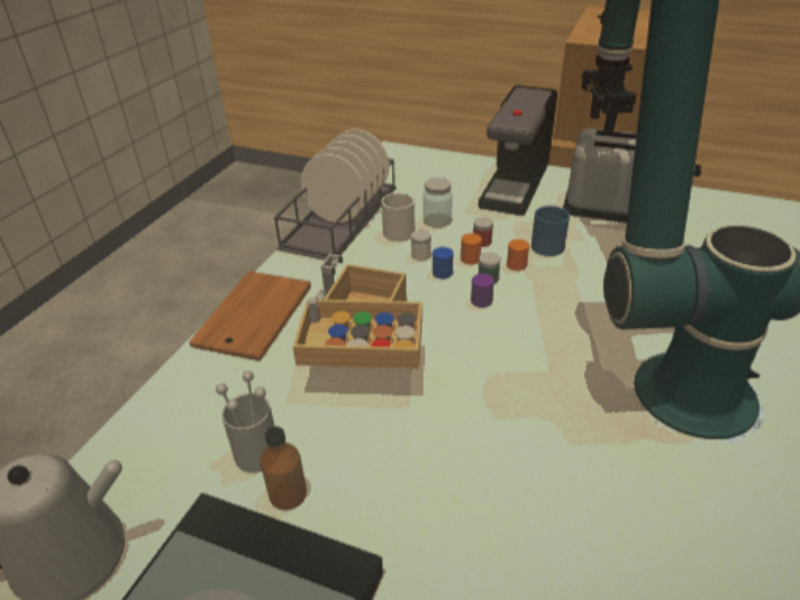

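```bash
python3 - <<'E'
from h import *
n='side'; c=snap(n)
print(n,c['fovy'],np.round(c['pose'],3).tolist())
for q in ['tin_green','tin_red','tin_white','caddy','pivot','tray','tray_corner','strike','mug','sugar_jar','soap','spoon_jar']:
        print(q,[(np.round(r['position'],3).tolist(),round(r['confidence'],2),proj(c,r['position']).tolist()) for r in place_of(n,q)[:4]])
n='top'; c=snap(n)
for q in ['mug','sugar_jar','soap','spoon_jar','tin_white']:
        print(q,[(np.round(r['position'],3).tolist(),round(r['confidence'],2),proj(c,r['position']).tolist()) for r in place_of(n,q)[:4]])
print(robot.observe()['t'],robot.tips_ahead)
E
```

```text
side 50.84450171708539 [[-0.932, -0.209, 0.295, 0.188], [-0.362, 0.577, -0.732, 0.941], [-0.017, -0.789, -0.614, 0.859], [0.0, 0.0, 0.0, 1.0]]
tin_green [([0.444, -0.132, -0.001], 0.84, [307.1, 192.4]), ([0.405, -0.294, 0.005], 0.8, [329.6, 167.9]), ([0.512, -0.284, 0.002], 0.75, [301.0, 164.5]), ([0.447, -0.219, -0.001], 0.72, [313.2, 178.2])]
tin_red [([0.684, 0.401, 0.003], 0.46, [164.0, 289.2])]
tin_white [([0.626, -0.259, -0.001], 0.47, [270.1, 162.8])]
caddy [([0.653, 0.036, 0.002], 0.84, [231.7, 208.0])]
pivot [([0.701, 0.132, 0.079], 0.58, [202.5, 204.4])]
tray [([0.704, 0.135, 0.078], 0.56, [201.4, 204.9]), ([0.349, -0.398, 0.001], 0.42, [350.1, 157.0])]
tray_corner [([0.47, 0.188, 0.104], 0.67, [267.6, 228.1])]
strike [([0.548, 0.061, 0.096], 0.94, [257.9, 196.8]), ([0.45, -0.221, -0.002], 0.24, [312.4, 178.0])]
mug [([0.722, -0.327, 0.003], 0.86, [253.4, 148.7]), ([0.35, -0.399, 0.002], 0.79, [349.8, 156.8])]
sugar_jar [([0.647, -0.424, -0.001], 0.55, [279.1, 140.7])]
soap [([0.599, 0.458, -0.002], 0.91, [181.6, 317.3]), ([0.629, -0.26, 0.002], 0.68, [269.4, 162.1])]
spoon_jar [([0.686, 0.402, 0.002], 0.85, [162.9, 289.3])]
mug [([0.349, -0.399, 0.003], 0.93, [378.7, 250.4])]
sugar_jar [([0.648, -0.426, -0.001], 0.72, [380.8, 165.3])]
soap [([0.595, 0.457, 0.004], 0.62, [132.4, 179.1])]
spoon_jar [([0.684, 0.4, -0.002], 0.65, [150.3, 155.5])]
tin_white [([0.629, -0.258, 0.002], 0.71, [334.1, 170.1])]
1.45 0.019
```

The top view (800x600 px) shows upright cylinders at these pixels:
- blue (504,294)
- orange (541,314) and (548,366)
- purple (472,346)
- red with a steel lid (579,317)
- whitish lids at (527,262) and (512,343)

In the side view these two are at (421,245), whitish, and (489,267), which has a dark greenish body. I take (489,267) as the green tin and will check it in a close crop. The tray is open at the left of the box, and the catch is at (423,203) in the top view.

```bash
python3 - <<'E'
from h import *
im=cv2.imread('pics/b.png')[215:315,400:560]
cv2.imwrite('pics/c.png',cv2.resize(im,(800,500),interpolation=cv2.INTER_CUBIC))
E
```

```text
(no output)
```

View pics/c.png

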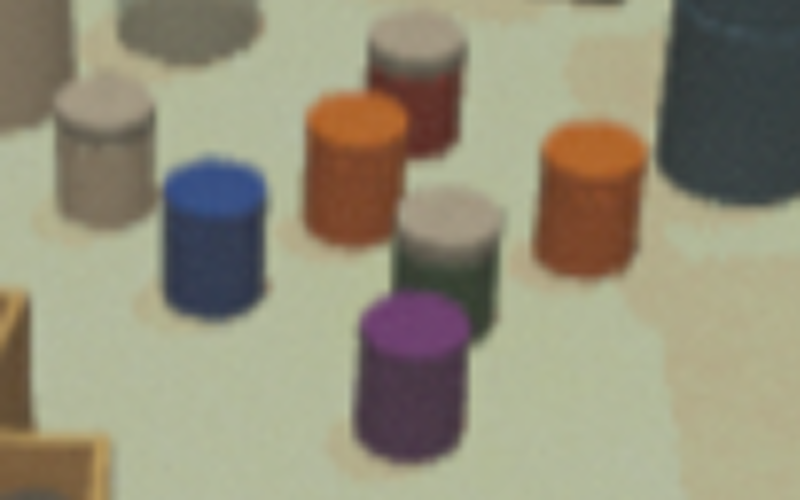

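The crop confirms it: the steel-lidded tin with the green body is at crop (450,265), behind the purple one. It stands near world (0.447,-0.22). Next I'll look at it from two places with the wrist camera, then at the caddy.

```bash
python3 - <<'E'
from h import *
def look(qs,p,o,fn=None):
    robot.reach(p,o); robot.sleep(0.15); c=snap('wrist',fn)
    for q in qs: print(q,[(np.round(r['position'],4).tolist(),round(r['confidence'],2)) for r in place_of('wrist',q)[:5]])
    return c
print(robot.observe()['tool_rot'],robot.observe()['force'])
for y in(-70,110):
    j=robot.solve_ik([0.447,-0.22,0.2],[180,0,y]); print(y,None if j is None else np.round(j,0))
q0=robot.observe()['joint_positions']
c=look(['caddy','pivot','tray','tray_corner','strike'],[0.63,0.0,0.30],[180,0,0],'d.png')
print(c['fovy'],c['cx'],c['cy'],np.round(c['pose'],3).tolist())
c=look(['caddy','pivot','tray','tray_corner','strike'],[0.60,0.06,0.33],[180,0,0],'d2.png')
c=look(['tin_green'],[0.50,-0.18,0.25],[180,0,-70],'e1.png')
c=look(['tin_green'],[0.44,-0.22,0.2],[180,0,-70],'e2.png')
np.save('e2.npy',c['pose'])
a=[cv2.imread('pics/'+x) for x in('d.png','e2.png')]
cv2.imwrite('pics/de.png',cv2.resize(np.hstack(a),(800,300)))
print(robot.observe()['t'])
E
```

```text
[ 1.79999771e+02 -9.13151336e-04  2.53145430e+01] [-0.6050912   0.15084614 -0.22413315]
-70 [-29.  -2. 117.  -0.  65. 131.]
110 [-29.  -2. 117.   0.  65. -49.]
caddy [([0.6595, 0.0376, 0.002], 0.66)]
pivot [([0.7014, 0.1388, 0.0745], 0.82)]
tray [([0.7042, 0.1332, 0.077], 0.62)]
tray_corner [([0.4733, 0.1892, 0.1049], 0.94)]
strike [([0.5466, 0.0611, 0.0924], 0.64)]
65.70646984690485 259.0821888869924 189.51339250708446 [[-0.001, -0.953, -0.304, 0.708], [-1.0, 0.001, 0.0, -0.001], [-0.0, 0.304, -0.953, 0.426], [0.0, 0.0, 0.0, 1.0]]
caddy [([0.6604, 0.0391, -0.0003], 0.82)]
pivot [([0.7013, 0.1372, 0.0753], 0.66)]
tray [([0.7042, 0.1361, 0.0793], 0.73)]
tray_corner [([0.449, -0.2244, -0.0016], 0.32)]
strike [([0.5488, 0.0653, 0.0922], 0.56)]
tin_green [([0.406, -0.2922, 0.0011], 0.83), ([0.5137, -0.2772, -0.0041], 0.82), ([0.4501, -0.2212, -0.0023], 0.81), ([0.4423, -0.1299, 0.0004], 0.64), ([0.5541, -0.2024, -0.001], 0.57)]
tin_green [([0.5113, -0.2808, -0.0027], 0.96), ([0.4479, -0.2229, 0.0002], 0.93), ([0.5571, -0.2039, -0.0021], 0.67), ([0.4442, -0.1308, -0.0019], 0.58)]
7.225
```

View pics/de.png

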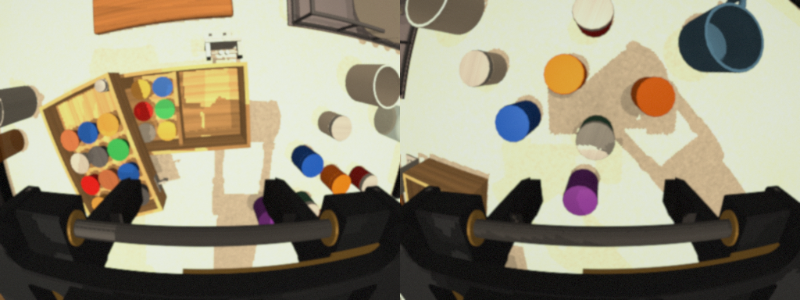

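The left half shows the open tray, with the pin at (100,85) and the empty compartment at (215,105). The catch is at (225,47). The right half shows the green tin with its steel lid at (595,135), and no neighbour along the jaw line I chose. I'll check the heights by triangulation and then grasp.

```bash
cat > grasp.py <<'E'
from h import *
side=snap('side')['pose'][:3,3]; w=np.load('e2.npy')[:3,3]; wd=np.array([.708,-.001,.426]); top=np.array([.332,.012,1.225])
L=lambda o,p:(o,(np.array(p)-o)/np.linalg.norm(np.array(p)-o))
g=tri([L(side,[.447,-.219,-.001]),L(w,[.4479,-.2229,.0002])])
print('tin',g,'caddy',tri([L(side,[.653,.036,.002]),L(wd,[.6595,.0376,.002]),L(top,[.657,.035,.001])]),
 'pivot',tri([L(side,[.701,.132,.079]),L(wd,[.7014,.1388,.0745]),L(top,[.701,.142,.08])]),
 'corner',tri([L(side,[.47,.188,.104]),L(wd,[.4733,.1892,.1049]),L(top,[.47,.196,.103])]),
 'strike',tri([L(side,[.548,.061,.096]),L(wd,[.5466,.0611,.0924]),L(top,[.551,.06,.094])]))
p=np.array([.4485,-.2215])
if abs(g[2])>.006 or np.linalg.norm(g[:2]-p)>.006: raise SystemExit('disagree')
robot.grip(.062)
robot.reach([*p,.12],[180,0,-70])
robot.move_l([*p,.042],v=.1)
s=robot.observe(); print(s['force'],s['width'])
robot.grip(0); s=robot.observe(); print(s['width'],s['grip_force'],s['t'])
robot.move_l([*p,.16],v=.15); s=robot.observe(); print(s['width'],s['force'],s['t'])
E
python3 grasp.py
```

```text
tin [ 0.44769113 -0.22213286 -0.00331972] caddy [6.56800252e-01 3.56510245e-02 2.66960408e-04] pivot [0.69988639 0.13797165 0.08284351] corner [0.47018859 0.19212542 0.10470925] strike [0.54910821 0.06021189 0.09603687]
[ 0.39089702 -0.2281687  -0.42279435] 0.06224856666554947
0.04708386903494377 29.998976290225983 9.55
0.04729799362899388 [ 0.28964087 -0.56634992 -2.33034491] 10.4833
```

The tin is held, with a jaw width of 47 mm and about 2 N of added weight. Before placing it, I'll check the compartment position against the rim corners in the wrist picture.

```bash
cat > place.py <<'E'
from h import *
import sys
c=dict(image=np.zeros((384,512,3)),fovy=65.70646984690485,cx=259.082,cy=189.513,pose=np.array([[-0.001,-0.953,-0.304,0.708],[-1,0.001,0,-0.001],[0,0.304,-0.953,0.426],[0,0,0,1]]))
ps=[onz(ray(c,np.array(u)*1.28,True),.076)[:2] for u in[(245,64),(249,146)]]
print('right rim corners seen',np.round(ps,3))
y=np.radians(4.8);R=np.array([[np.cos(y),-np.sin(y)],[np.sin(y),np.cos(y)]]);C=np.array([.6575,.0365])
for q in[(.0675,-.11),(-.0675,-.11)]: print('pred',np.round(C+R@q,3))
t=C+R@[0,-.052]; print(t)
if len(sys.argv)>1:
    rot=[180,0,-41]
    robot.reach([*t,.16],rot); robot.move_l([*t,.056],v=.1); f0=robot.observe()['force']
    for z in np.arange(.054,.040,-.001):
        robot.move_l([*t,z],v=.03); d=robot.observe()['force']-f0
        if d[2]>2: break
    print(z,d,robot.observe()['t'])
    robot.grip(.060); robot.move_l([*t,.2],v=.15); snap('wrist','f0.png')
    s=robot.observe(); print(s['t'],s['force'],s['width'])
E
python3 place.py
```

```text
right rim corners seen [[ 0.728 -0.065]
 [ 0.6   -0.075]]
pred [ 0.734 -0.067]
pred [ 0.599 -0.079]
[ 0.66185125 -0.01531763]
```

```bash
python3 place.py go && python3 - <<'E'
from h import *
robot.reach([.60,-.02,.32],[180,0,0]); robot.sleep(.1); snap('wrist','f.png')
for q in['tin_green','tray_corner','strike','pivot']: print(q,[(np.round(r['position'],4).tolist(),round(r['confidence'],2)) for r in place_of('wrist',q)[:6]])
print(robot.observe()['t'])
E
```

```text
right rim corners seen [[ 0.728 -0.065]
 [ 0.6   -0.075]]
pred [ 0.734 -0.067]
pred [ 0.599 -0.079]
[ 0.66185125 -0.01531763]
0.047999999999999994 [-4.05998893e+00 -4.52772593e-03  6.32552209e+00] 14.5667
16.175 [-0.50117271 -0.04993964 -0.12858277] 0.0601684967034676
tin_green [([0.5589, -0.2023, -0.0015], 0.71), ([0.6584, -0.0162, 0.0069], 0.67), ([0.5112, -0.2793, -0.0052], 0.62), ([0.4043, -0.294, 0.0011], 0.37)]
tray_corner [([0.4711, 0.189, 0.0997], 0.76)]
strike [([0.5463, 0.064, 0.0934], 0.86), ([0.6858, 0.4018, -0.0011], 0.68)]
pivot [([0.7018, 0.1408, 0.0755], 0.64)]
17.2583
```

View pics/f.png

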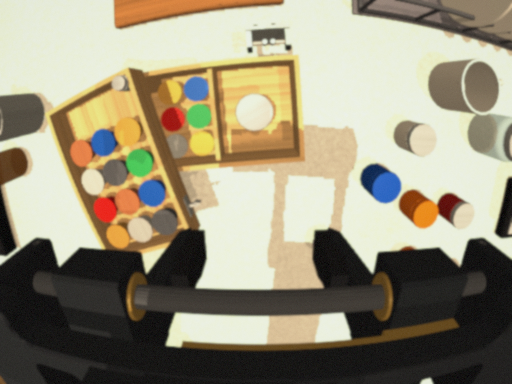

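The tin stands upright in the compartment at (255,112), clear of the divider and walls. Pixels and networks agree: it is at (0.658,-0.016), with its underside at z ≈ 0.007. Next is the tray: first contact and a slow arc, then fine steps by feel.

```bash
cat > push.py <<'E'
from h import *
P=np.array([.7025,.137]);YAW=4.7;Z=.110
def pose(phi,d=.130,y=-.197):
    a=np.radians(phi);p=P+np.array([[np.cos(a),-np.sin(a)],[np.sin(a),np.cos(a)]])@[-d,y]
    yw=(phi+180+180)%360-180
    return [*p,Z],[180,0,yw]
def F(phi):
    a=np.radians(phi); return -float(np.dot(robot.observe()['force'][:2],[np.cos(a),np.sin(a)]))
E
cat > coarse.py <<'E'
from push import *
p,r=pose(-84)
js=robot.solve_ik(p,r); pe,re=pose(8); je=robot.solve_ik(pe,re)
print(np.round(js,0),None if je is None else np.round(je,0))
robot.grip(0); 
robot.reach([p[0],p[1],.25],r); robot.move_l(p,v=.2); robot.sleep(.2)
f0=robot.observe()['force']; print('zero',f0,robot.observe()['t'])
for phi in [-78,-75,-72,-69,-62,-54,-46,-38,-30,-22,-14,-8,-4.5]:
    p,r=pose(phi); robot.move_l(p,r,v=.035); print(phi,np.round(robot.observe()['force']-f0,2),robot.observe()['t'])
    if np.linalg.norm(robot.observe()['force']-f0)>8: break
snap('wrist','g.png')
cv2.imwrite('pics/top_g.png',snap('top')['image'][:,:,::-1])
print([(np.round(x['position'],4),x['confidence']) for x in place_of('top','tray_corner')[:2]])
E
python3 coarse.py
```

```text
[ 24.  10. 115.  -0.  55.  18.] [ -10.   15.  108.    0.   56. -108.]
zero [-0.17198189  0.00574963 -0.21611125] 20.3917
-78 [ 1.08 -0.05 -0.55] 21.25
-75 [ 0.42  0.01 -0.31] 21.75
-72 [ 1.21  0.09 -1.16] 22.25
-69 [ 0.22 -0.16 -0.1 ] 22.75
-62 [-0.07  1.16  0.13] 23.725
-54 [ 0.   -0.59 -0.19] 24.8167
-46 [-0.37  0.46 -0.23] 25.9083
-38 [-0.17 -1.09 -0.49] 27.0
-30 [ 0.03  0.02 -0.  ] 28.0917
-22 [0.35 0.19 0.26] 29.1833
-14 [ 0.22 -0.67 -0.77] 30.275
-8 [0.08 0.72 0.92] 31.1333
-4.5 [-0.76  0.37  0.97] 31.6917
[]
```

```bash
python3 - <<'E'
import cv2,numpy as np
t=cv2.imread('pics/top_g.png')[90:250,130:343]
cv2.imwrite('pics/h.png',np.hstack([cv2.resize(t,(400,300)),cv2.resize(cv2.imread('pics/g.png'),(400,300))]))
E
```

```text
(no output)
```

View pics/h.png

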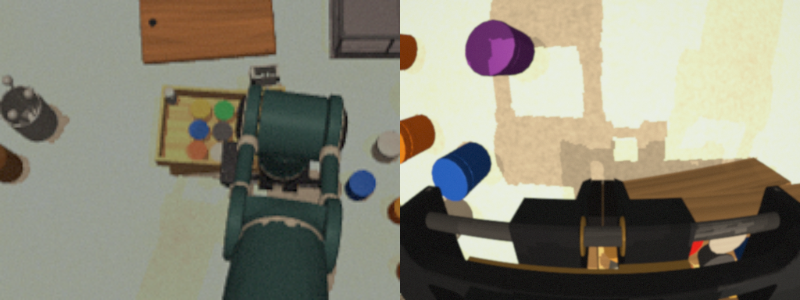

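The tray has swung round almost over the box, with the fingers at its outer front wall near the free end. Now fine steps by feel.

```bash
cat > fine.py <<'E'
from push import *
def avg(phi):
    v=[]
    for _ in range(3): v.append(F(phi)); robot.sleep(.02)
    return np.mean(v)
phi=-4.5; p,r=pose(phi); robot.move_l(p,r,v=.03); b=avg(phi); print('base',b)
pk=0; log=[]
while phi<YAW+5:
    f=avg(phi); fz=f; log.append((round(phi,2),round(f,1)))
    pk=max(pk,f)
    if pk>5 and f<pk-3: print('SNAP'); break
    if f>11: print('LIMIT'); break
    if robot.observe()['t']>60: print('TIME'); break
    phi+= .25 if f<2.5 else .1
    p,r=pose(phi); robot.move_l(p,r,v=.01 if f<2.5 else .006)
print(log); print('t',robot.observe()['t'],'pk',pk,robot.observe()['force'])
open('phi','w').write(str(phi))
E
python3 fine.py
```

```text
base 0.5137188277893964
SNAP
[(-4.5, np.float64(-0.3)), (-4.25, np.float64(0.6)), (-4.0, np.float64(0.3)), (-3.75, np.float64(0.3)), (-3.5, np.float64(0.3)), (-3.25, np.float64(0.1)), (-3.0, np.float64(-0.0)), (-2.75, np.float64(0.2)), (-2.5, np.float64(0.9)), (-2.25, np.float64(-0.5)), (-2.0, np.float64(0.7)), (-1.75, np.float64(-0.0)), (-1.5, np.float64(0.2)), (-1.25, np.float64(0.5)), (-1.0, np.float64(0.5)), (-0.75, np.float64(0.7)), (-0.5, np.float64(-0.0)), (-0.25, np.float64(0.4)), (0.0, np.float64(0.3)), (0.25, np.float64(0.3)), (0.5, np.float64(0.2)), (0.75, np.float64(0.5)), (1.0, np.float64(0.8)), (1.25, np.float64(0.7)), (1.5, np.float64(0.5)), (1.75, np.float64(0.5)), (2.0, np.float64(0.4)), (2.25, np.float64(0.1)), (2.5, np.float64(-0.2)), (2.75, np.float64(0.3)), (3.0, np.float64(0.8)), (3.25, np.float64(1.3)), (3.5, np.float64(1.5)), (3.75, np.float64(3.3)), (3.85, np.float64(4.2)), (3.95, np.float64(4.6)), (4.05, np.float64(4.6)), (4.15, np.float64(4.9)), (4.25, np.float64(6.0)), (4.35, np.float64(5.7)), (4.45, np.float64(6.4)), (4.55, np.float64(6.8)), (4.65, np.float64(6.7)), (4.75, np.float64(7.2)), (4.85, np.float64(7.9)), (4.95, np.float64(7.7)), (5.05, np.float64(7.8)), (5.15, np.float64(5.4)), (5.25, np.float64(2.2))]
t 46.5917 pk 7.871409316469117 [-1.43641158 -0.5138699  -1.51757932]
```

The force climbed over about 7 mm to 7.9 N and then dropped. I'll follow on gently until the stops are felt, to be sure the tray is fully home, then back off and check.

```bash
cat > fin.py <<'E'
from push import *
phi=float(open('phi').read()); log=[]
def avg(phi):
    v=[]
    for _ in range(3): v.append(F(phi)); robot.sleep(.02)
    return np.mean(v)
for i in range(12):
    f=avg(phi); log.append((round(phi,2),round(float(f),1)))
    if f>5: break
    phi+=.1; p,r=pose(phi); robot.move_l(p,r,v=.006)
print(log)
p,r=pose(phi,d=.165); robot.move_l(p,r,v=.08); robot.move_l([p[0],p[1],.25],r,v=.2)
robot.reach([.56,-.06,.32],[180,0,0]); robot.sleep(.1)
w=snap('wrist','i.png'); 
for q in['tray_corner','strike','pivot','tin_green']: print(q,[(np.round(x['position'],4).tolist(),round(x['confidence'],2)) for x in place_of('wrist',q)[:3]])
R=lambda a:np.array([[np.cos(a),-np.sin(a)],[np.sin(a),np.cos(a)]])
print('home corner',P+R(np.radians(YAW))@[-.121,-.206],'strike',P+R(np.radians(YAW))@[.0249,-.17],robot.observe()['t'])
t=snap('side')['image'][150:240,170:300,::-1]
cv2.imwrite('pics/j.png',np.hstack([cv2.resize(cv2.imread('pics/i.png'),(400,300)),cv2.resize(t,(400,300),interpolation=cv2.INTER_CUBIC)]))
E
python3 fin.py
```

```text
[(5.25, 1.4), (5.35, 2.7), (5.45, 3.9), (5.55, 4.7), (5.65, 6.3)]
tray_corner [([0.6031, -0.0782, 0.1014], 0.87)]
strike [([0.7467, -0.028, 0.0948], 0.56), ([0.6313, -0.2563, -0.0017], 0.55)]
pivot [([0.7015, 0.138, 0.074], 0.91), ([0.6837, 0.4032, -0.0036], 0.31), ([0.3497, -0.3953, -0.0013], 0.25)]
tin_green [([0.5606, -0.2033, -0.001], 0.83), ([0.4033, -0.2952, 0.002], 0.7), ([0.4426, -0.1303, 0.0007], 0.67)]
home corner [ 0.59878621 -0.07822186] strike [ 0.74124582 -0.03038809] 52.375
```

View pics/j.png

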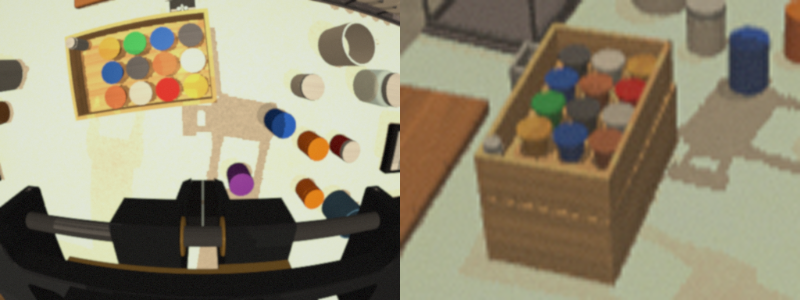

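The tray sits squarely over the box in both halves, and the other things are untouched. To prove it is latched and didn't spring back about 7 mm, I'll do one light touch test. If it is home, there should be no contact at 4.6° and stiff contact only at about 5.2°.

```bash
cat > touch.py <<'E'
from push import *
p,r=pose(4.0,d=.150); robot.reach([p[0],p[1],.2],r); robot.move_l(p,v=.2)
p,r=pose(4.0,d=.140); robot.move_l(p,r,v=.06); robot.sleep(.15)
def avg():
    v=[]
    for _ in range(3): v.append(F(5)); robot.sleep(.02)
    return float(np.mean(v))
b=avg(); print('base',b,robot.observe()['t'])
for phi in [4.0,4.6,4.9,5.1,5.3,5.5,5.65]:
    p,r=pose(phi); robot.move_l(p,r,v=.012); f=avg()-b; print(phi,round(f,1),round(robot.observe()['t'],1))
    if f>4.5 or robot.observe()['t']>65: break
p,r=pose(phi,d=.16); robot.move_l(p,r,v=.1); robot.move_l([p[0],p[1],.22],r,v=.25)
print(robot.observe()['t'])
E
python3 touch.py
```

```text
base 0.25424207840865715 56.2583
4.0 -0.2 57.3
4.6 -0.0 57.7
4.9 -0.0 58.0
5.1 -0.3 58.3
5.3 0.0 58.6
5.5 2.4 58.9
5.65 5.0 59.2
60.2417
```

The tray is latched. There was no contact until 5.3°, well past the snap point, and then a stiff stop.

```bash
python3 -c "
from plant import robot
print(robot.sign_off())"
```

```text
the job is handed in; nothing more can be done
None
```

The green tin stands upright in the empty compartment and the tray is snapped home in the catch (peak push read 7.9 N); a touch test found it held against the stops, and I handed the job in at about 60 s.

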